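Bedside bin: open the lid by its lever and ease it shut

ROBOT

A 6-joint arm with a two-finger parallel gripper is mounted at the origin on the work surface. World frame = base frame: x ahead of the robot, y to its left, z up, the work surface at z = 0. Lengths are in m, angles in rad, forces in N, time in s.
With the tool pointing down it reaches from about 0.35 to 0.775 m from the base axis. Payload 5.5 kg.
Tool frame: the origin (TCP) lies at the very end of the fingers, on their centre line; the grasp point (between the pads) lies 19 mm behind it; z points along the fingers, y is the line along which they close (so a half turn about z gives the same grasp; the last joint's range is limited). The gripper opens to 85 mm and grips with 20 to 120 N. Pads are 22 mm wide; open, the fingers measure 114 mm over their backs; the gripper's body (76 mm by 85 mm) begins 54 mm behind the grasp point. The pads swing forward as they close: fully open they stand 13 mm farther back than shut.
Start: joints at [1.132, 0.313, 0.046, 1.304, 0, 1.431], TCP at [0.169, 0.55, 0.209] pointing down, gripper open.
Joint ranges: [-2.76, 2.76], [-0.86, 1.69], [-1.03, 1.26], [-2.2, 2.34], [-1.47, 1.5], [-3.14, 3.14]. Speed limits (rad/s): [2.57, 2.57, 3.14, 3.14, 3.14, 3.14].

INTERFACE

Orientations are given as a unit quaternion [w, x, y, z].
In Python, from workcell import get_state, read_camera, calibration, hand_in gives the robot as it stands.
- The arm moves only by the tool drive_tool, never from a script. Its argument "deltas" is a list that holds one entry, the list of rows, each a list of 7 numbers: the closure in counts, from 0 (fully open) to 255 (shut), then the shift along the tool's x, y, z in m, then the turn, a rotation vector about the tool's x, y, z in degrees. A call has 1 to 12 rows; each row is the pose to reach, as a shift and turn from the pose commanded when the call began, along the tool's axes at that moment; what a row does not reach only later rows make up. A row lasts 1/8 s, in which the tool goes at most 62.5 mm and 10.7 degrees, less where a joint would pass 70% of its speed; a pose out of reach is approached as far as the arm can. A call with a gripper value outside its range is refused whole. The fingers move at their own pace and stop on an object; "newtons" is the grip in N (left out, the last holds). Time passes only in rows, so rows that repeat a pose let the fingers close. It gives the time, the measured TCP pose, the force, the opening and the grip force at its end, in the units of the state.
- get_state(): the state, without advancing time (a new reading comes with each control period).
- read_camera(name): name is "scene" or "top" or "wrist"; returns (picture, depth): 420x560x3 uint8, red, green, blue; 420x560 float32, m along the optical axis (not along the pixel's ray), 0 where there is no reading.
- calibration(name): a dict with "mtx" (3x3 intrinsics, pixels), "world_from_camera" (4x4, takes a point from camera to world coordinates). Camera axes: x right, y up, looking along -z (the intrinsics and any distortion apply to the point x, -y, -z); pixel columns grow to the right and rows downward; lengths in m; the calibration is good to about 2 mm. A picture is of the moment at which its call begins: read the wrist's pose just before it. calibration takes no time and is no camera call; for the wrist camera it gives the pose at the moment of the call.
- hand_in(): hands the job in; it is judged then, once.
The state is a dict: "clock": time; "joint_pos": joint angles; "qvel": joint speeds; "tau": joint torques, N m; "tcp_pos": TCP position; "orientation": TCP orientation; "wrist_force": force on the tool from outside, world axes, zero at the start; "ft_torque": the same for the moment, N m; "finger_gap": finger opening in m; "grip_force": force on a finger pad.
Only numpy, scipy, OpenCV 4.12 (cv2) and the standard library are available. Lean on these libraries where they do the work, as an engineer would, in place of code of your own. Each camera call takes 0.05 s, during which the arm holds its last target. There are 200 camera calls.

TASK

Press the orange lever at the front of the small white bedside bin all the way down with the fingertips so that the lid stands fully open, and keep it open for a good two seconds so that someone can drop something in. Then let the lever come up slowly, so that the lid settles shut without slamming, and take the hand away. Work the lid only through the lever, leave the bin standing where it is (do not lift, tip or push it about), and do not disturb the other things on the table.

Things in the scene. Friction and masses are not known exactly. Their poses are not given: they have to be found in the camera images.
- bin: White open waste bin, 150 mm deep (x), 170 wide (y), 150 high, with a flat grey lid and orange lever. Stands loose on a heavy black foot plate 12 mm thick, 160 wide, from 75 mm behind the origin to 180 in front, under the lever; 1.9 kg, so pressing does not tip it. Origin: centre of the bin body's underside, on the table. Its -x points out of the front (lever side), roughly to the robot.
- bin_lever: Lever: steel arm 30 mm wide with an orange end pad 100 mm wide (y), 55 long, 8 thick, out of the bin's front. Origin: middle of its level axle (along y), 81 mm in front of the bin's origin, 60 above the table; pad ends 105 mm from it. At rest it slopes 0.18 rad up to its free end; at its stop, 0.36 rad on, 0.18 rad down. 2 to 10 N down on the pad works it; let go, it springs back.
- lever_pad (a point): The point to press: middle of the pad's top face, 81 mm in front of the axle; about 80 mm above the table at rest, 50 mm when fully pressed (30 mm travel). Moves with the lever. The bin's front wall is about 87 mm behind it and rises to 150 mm.
- bin_lid (a joint): Angle of the lid about its hinge along the bin's top rear edge, rad: 0 shut, 1.15 fully open (lever at its stop). Linked to the lever both ways without play: 3.19 rad of lid per rad of lever, so 1 mm at the pad is about 0.039 rad of lid. Let go, the lid falls at about 10 rad/s and slams; under 2.5 rad/s it settles gently.
- lid_top: The grey lid plate, 162 mm by 178 mm by 7 mm; its origin is at the middle of the hinge, 79 mm behind the bin's origin and 154 mm above the table, and the plate runs from there along its own -x. Not to be touched.
- clock: Black cube clock radio, 100 mm each way, 0.5 kg, loose; origin centre of its underside. Stands beside the bin; leave alone.
- cream: Amber glass jar with a white cap, 60 mm across, 50 mm high, loose; origin centre of its underside. Stands beside the lever; leave alone.
- mints: Flat aluminium tin with a green lid, 62 x 92 x 21 mm, loose; origin centre of its underside. Lies beside the lever; leave alone.
- mug: Blue mug, 80 mm across, 90 mm high, loose; origin centre of its underside; leave alone.

How it is judged:
By the outcome, as a careful person would: the job done as asked, in the order asked, and still so for the second after the job is handed in, with the robot touching nothing.
It also fails if it takes over 40 s, if anything falls off the work surface, if the arm or the gripper's body presses on something with over 40 N, if the wrist force passes 120 N, or if a joint passes its speed limit or range.

## Working session

There is one attempt and no reset: what is moved stays moved. The work goes in short steps, Python scripts to look and compute and a tool call to move; the robot and the scene stay as the last step left them, time stands still between calls to the robot, and variables do not carry over. Pictures are saved under pics/ and viewed, at most 10 in all, crops included, and the job is handed in when it is done.

Besides the shell and the picture viewer there is one more tool, called after "Emit:" in YAML: its name, and indented under it one key for each argument. drive_tool: Moves the arm, as the interface text tells. Its arguments: {"type":"object","properties":{"deltas":{"type":"array","items":{"type":"array","items":{"type":"array","items":{"type":"number"}}}},"newtons":{"type":"number"}},"required":["deltas"]}

```bash
mkdir -p pics
python3 - <<'E'
from workcell import *
import cv2,numpy as np
s=get_state();print({k:np.round(v,3).tolist() for k,v in s.items()})
for n in("scene","top"):
    p,d=read_camera(n);c=calibration(n)
    np.savez(n+".npz",p=p,d=d,K=c["mtx"],T=c["world_from_camera"])
    cv2.imwrite(f"pics/{n}.png",p[:,:,::-1]);print(n,c)
E
```

```text
{'clock': 0.0, 'joint_pos': [1.132, 0.314, 0.045, 1.304, 0.0, 1.431], 'qvel': [-0.001, -0.001, 0.001, 0.0, -0.0, -0.001], 'tau': [-0.001, -48.063, 29.853, 0.019, -0.0, 0.0], 'tcp_pos': [0.169, 0.549, 0.208], 'orientation': [-0.0, 0.149, 0.989, -0.001], 'wrist_force': [0.716, -0.542, -0.012], 'ft_torque': [0.014, 0.001, 0.007], 'grip_force': 0.0, 'finger_gap': 0.085}
scene {'mtx': array([[433.48402874,   0.        , 282.06883206],
       [  0.        , 433.48402874, 210.17303498],
       [  0.        ,   0.        ,   1.        ]]), 'world_from_camera': array([[-0.62074787, -0.65573064,  0.42975506,  1.09894424],
       [ 0.7839676 , -0.52487101,  0.33151958,  0.48984834],
       [ 0.00817843,  0.54270412,  0.83988413,  1.05532185],
       [ 0.        ,  0.        ,  0.        ,  1.        ]])}
top {'mtx': array([[452.94239169,   0.        , 277.7489802 ],
       [  0.        , 452.94239169, 211.29873325],
       [  0.        ,   0.        ,   1.        ]]), 'world_from_camera': array([[ 0.02489858,  0.9971326 , -0.07146078,  0.55371981],
       [-0.99966271,  0.02430623, -0.00914689,  0.10324172],
       [-0.00738372,  0.07166442,  0.99740147,  1.12664493],
       [ 0.        ,  0.        ,  0.        ,  1.        ]])}
```

View pics/scene.png

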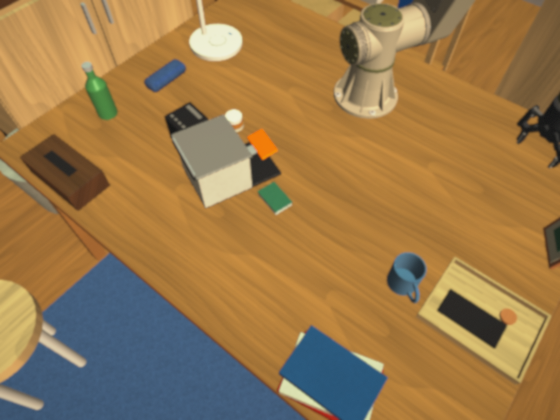

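View pics/top.png

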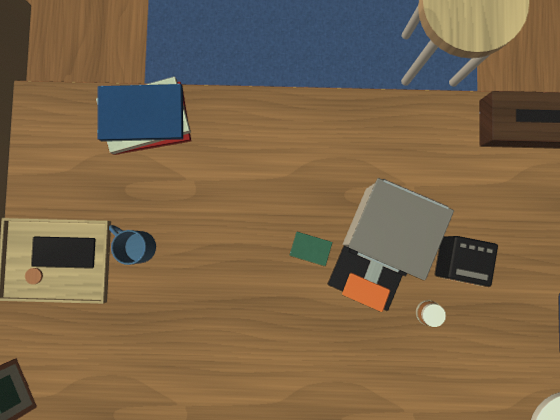

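The top view shows the orange pad at about (366,292), the lid at (398,230), the jar at (433,315), the mints at (312,249) and the clock at (467,260). The scene view agrees, with the pad at (262,144). Next I measure these positions.

```bash
cat > h.py <<'E'
import numpy as np,cv2
def load(n):
    z=np.load(n+".npz");return z["p"],z["d"],z["K"],z["T"]
def world(uv,d,K,T):
    uv=np.atleast_2d(uv).astype(float);d=np.asarray(d,float).reshape(-1,1)
    r=np.c_[(uv[:,0]-K[0,2])/K[0,0],-(uv[:,1]-K[1,2])/K[1,1],-np.ones(len(uv))]
    return (r*d)@T[:3,:3].T+T[:3,3]
def plane(uv,z,K,T):
    a=world(uv,np.ones(len(np.atleast_2d(uv))),K,T)-T[:3,3]
    return T[:3,3]+a*((z-T[2,3])/a[:,2])[:,None]
def mask(p,lo,hi,box=None):
    m=cv2.inRange(cv2.cvtColor(p,cv2.COLOR_RGB2HSV),lo,hi)
    if box:
        q=np.zeros_like(m);x0,y0,x1,y1=box;q[y0:y1,x0:x1]=m[y0:y1,x0:x1];m=q
    return m
E
python3 - <<'E'
from h import *
for n,box in(("top",(330,265,400,320)),("scene",(235,115,290,170))):
    p,d,K,T=load(n);m=mask(p,(5,190,150),(15,255,255),box)
    v,u=np.nonzero(m);w=world(np.c_[u,v],d[v,u],K,T);w=w[d[v,u]>0]
    print(n,len(u),"centroid px",u.mean(),v.mean(),"depth mean",w.mean(0).round(4),"plane.08",plane([u.mean(),v.mean()],.08,K,T).round(4))
    c,s,V=np.linalg.svd(w-np.median(w,0),full_matrices=False);print("normal",V[2].round(3))
    r=cv2.minAreaRect(np.c_[u,v].astype(np.float32));b=plane(cv2.boxPoints(r),.08,K,T)
    print(b.round(4).tolist(),np.linalg.norm(np.diff(b,axis=0),axis=1).round(4))
p,d,K,T=load("top")
m=((d>0)).astype(np.uint8)
vv,uu=np.nonzero(m);w=world(np.c_[uu,vv],d[vv,uu],K,T)
L=(w[:,2]>.14)&(w[:,2]<.175)&(uu>330)&(uu<460)&(vv>170)&(vv<290)
xy=w[L][:,:2].astype(np.float32);r=cv2.minAreaRect(xy);print("lid",r,w[L][:,2].mean(),cv2.boxPoints(r).round(3).tolist())
for nm,bx in(("cream",(412,296,452,332)),("clock",(440,232,500,290)),("mints",(285,228,336,270))):
    q=(uu>bx[0])&(uu<bx[2])&(vv>bx[1])&(vv<bx[3])&(w[:,2]>.012)&(w[:,2]<.13)
    xy=w[q][:,:2].astype(np.float32);print(nm,cv2.minAreaRect(xy),w[q][:,2].max().round(3))
E
```

```text
top 11 centroid px 369.27272727272725 281.45454545454544 depth mean [ 0.4726 -0.1015  0.074 ] plane.08 [[ 0.4729 -0.1005  0.08  ]]
normal [ 0.922 -0.375  0.097]
[[0.479, -0.0832, 0.08], [0.4804, -0.0838, 0.08], [0.4676, -0.1159, 0.08], [0.4662, -0.1153, 0.08]] [0.0015 0.0346 0.0015]
scene 498 centroid px 261.4738955823293 142.23895582329317 depth mean [ 0.4421 -0.0994  0.0695] plane.08 [[ 0.4493 -0.0926  0.08  ]]
normal [-0.625 -0.027  0.78 ]
[[0.4476, -0.1955, 0.08], [0.3788, -0.1918, 0.08], [0.4387, -0.0338, 0.08], [0.5024, -0.0404, 0.08]] [0.0689 0.169  0.0641]
lid ((0.5948259830474854, -0.15262474119663239), (0.1785276234149933, 0.1683104932308197), 67.82220458984375) 0.15781812857591557 [[0.4830000102519989, -0.20399999618530273], [0.6389999985694885, -0.2669999897480011], [0.7059999704360962, -0.10199999809265137], [0.5509999990463257, -0.03799999877810478]]
cream ((0.39778822660446167, -0.2546852231025696), (0.0562516413629055, 0.05651724711060524), 11.54623031616211) 0.056
clock ((0.5254478454589844, -0.32835787534713745), (0.10220327973365784, 0.10084773600101471), 79.63936614990234) 0.106
mints ((0.5407164096832275, 0.019308708608150482), (0.11778081953525543, 0.06194562837481499), 74.57032775878906) 0.027
```

Run:
```python
from h import *
for n,box in(("top",(330,265,400,320)),("scene",(235,120,290,165))):
    p,d,K,T=load(n);m=mask(p,(4,170,120),(14,255,255),box) if n=="scene" else mask(p,(3,170,180),(13,255,255),box)
    print(p[292,366] if n=="top" else p[144,262])
    k,l,st,ce=cv2.connectedComponentsWithStats(m);i=1+st[1:,4].argmax();m=(l==i)
    v,u=np.nonzero(m);w=world(np.c_[u,v],d[v,u],K,T)
    r=cv2.minAreaRect(np.c_[u,v].astype(np.float32));b=plane(cv2.boxPoints(r),.08,K,T)
    print(n,len(u),r,"centre",plane([r[0]],.08,K,T).round(4),"depth med",np.median(w,0).round(4),b.round(3).tolist(),np.linalg.norm(np.diff(b,axis=0),axis=1).round(4))
    A=np.c_[w[:,:2],np.ones(len(w))];print("fit z",np.linalg.lstsq(A,w[:,2],rcond=None)[0].round(3))
```

```text
[209 111  56]
top 993 ((365.60821533203125, 292.10986328125), (43.80377197265625, 23.075708389282227), 23.629379272460938) centre [[ 0.4486 -0.0924  0.08  ]] depth med [ 0.4487 -0.0916  0.0794] [[0.443, -0.036, 0.08], [0.492, -0.057, 0.08], [0.454, -0.149, 0.08], [0.406, -0.128, 0.08]] [0.0526 0.0994 0.0525]
fit z [ 0.747  1.066 -0.153]
[242 126  10]
scene 66 ((254.22793579101562, 144.4181671142578), (30.133106231689453, 13.569875717163086), 86.18592071533203) centre [[ 0.4694 -0.1039  0.08  ]] depth med [ 0.4598 -0.1228  0.0691] [[0.44, -0.16, 0.08], [0.411, -0.131, 0.08], [0.498, -0.05, 0.08], [0.525, -0.079, 0.08]] [0.0412 0.1183 0.0392]
fit z [ 0.807 -0.068 -0.322]
```

```bash
cat >> h.py <<'E'
def delta(target):
    from workcell import get_state
    from scipy.spatial.transform import Rotation as R
    s=get_state();q=s["orientation"];r=R.from_quat(np.r_[q[1:],q[0]])
    print(s["clock"],s["tcp_pos"],"tool x",r.as_matrix()[:,0].round(3),"y",r.as_matrix()[:,1].round(3),"delta",r.inv().apply(np.array(target)-s["tcp_pos"]).round(4))
E
python3 -c "
from h import *
delta([.447,-.092,.16])"
```

```text
0.1 [0.16906433 0.54906799 0.20806381] tool x [-0.956  0.294  0.   ] y [ 0.294  0.956 -0.002] delta [-0.4543 -0.5308  0.0489]
```

Emit:
drive_tool:
  deltas:
    - [[255, -0.03, -0.035, 0, 0, 0, 0], [255, -0.065, -0.076, 0, 0, 0, 0], [255, -0.1, -0.117, 0, 0, 0, 0], [255, -0.135, -0.158, 0, 0, 0, 0], [255, -0.17, -0.199, 0, 0, 0, 0], [255, -0.205, -0.24, 0, 0, 0, 0], [255, -0.24, -0.28, 0, 0, 0, 0], [255, -0.275, -0.321, 0, 0, 0, 0], [255, -0.31, -0.362, 0, 0, 0, 0], [255, -0.345, -0.403, 0, 0, 0, 2], [255, -0.38, -0.444, 0, 0, 0, 5], [255, -0.38, -0.444, 0, 0, 0, 5]]
  newtons: 40

```text
clock: 1.6
tcp_pos: [0.4029, 0.0103, 0.2085]
orientation: [0.0, 0.195, 0.981, -0.0]
wrist_force: [-0.6, 0.0, -0.6]
finger_gap: 0.0001
grip_force: 0.0
```

```bash
python3 -c "
from h import *
delta([.447,-.092,.13])"
```

```text
1.6 [0.40286449 0.01033071 0.20851074] tool x [-0.924  0.383 -0.   ] y [ 0.383  0.924 -0.   ] delta [-0.0799 -0.0776  0.0785]
```

Emit:
drive_tool:
  deltas:
    - [[255, -0.03, -0.03, 0.01, 0, 0, 0], [255, -0.06, -0.06, 0.02, 0, 0, 0], [255, -0.08, -0.078, 0.035, 0, 0, 0], [255, -0.08, -0.078, 0.06, 0, 0, 0], [255, -0.08, -0.078, 0.078, 0, 0, 0], [255, -0.08, -0.078, 0.078, 0, 0, 0]]

```text
clock: 2.35
tcp_pos: [0.4448, -0.0875, 0.1294]
orientation: [-0.002, 0.191, 0.982, 0.001]
wrist_force: [0.4, 0.5, 0.5]
finger_gap: 0.0
grip_force: 0.0
```

Run:
```python
from workcell import *
from h import delta
import cv2
delta([.447,-.092,.08]);print(get_state()["wrist_force"])
for n in("scene","wrist"):
    p,d=read_camera(n);q=p[:,:,::-1]
    if n=="scene":q=cv2.resize(q[60:260,120:380],None,fx=3,fy=3)
    cv2.imwrite(f"pics/{n}2.png",q)
```

```text
2.35 [ 0.44479198 -0.08746775  0.12942632] tool x [-0.927  0.375  0.004] y [0.375 0.927 0.   ] delta [-0.004  -0.0034  0.0494]
[0.38389087 0.46075772 0.52646664]
```

View pics/scene2.png

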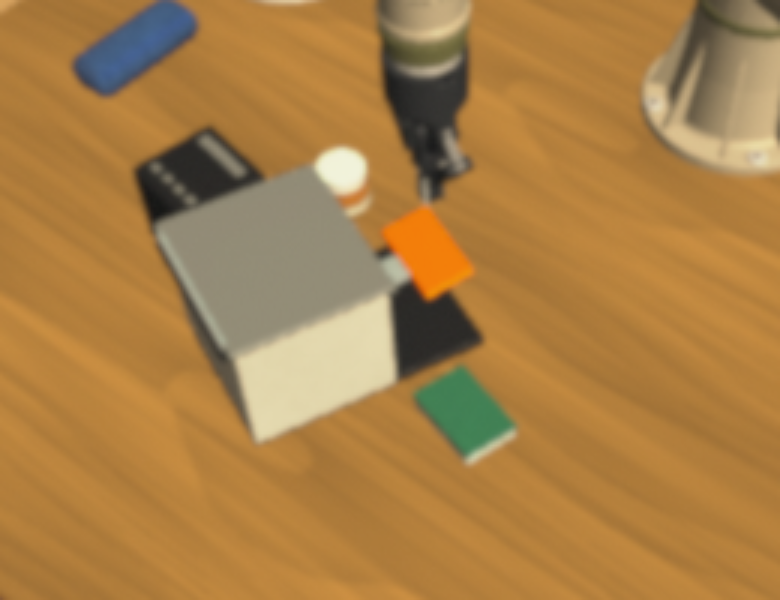

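View pics/wrist2.png

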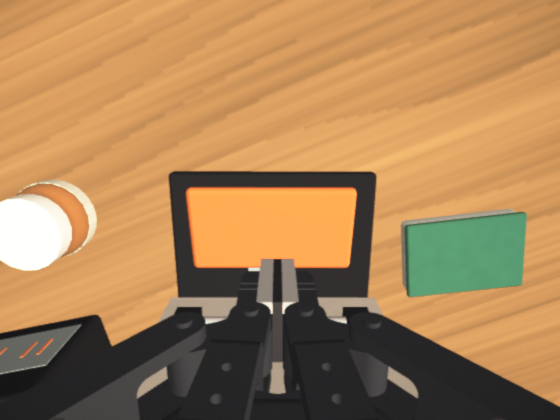

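The fingers stand over the pad (pad centre about (272,228) in the wrist view, fingertips at (278,262)) and are aligned with it. The jar and mints are well to the sides. I check the pad position with a wrist ray.

Run:
```python
from workcell import *
from h import *
c=calibration("wrist");p,d=read_camera("wrist");K,T=c["mtx"],c["world_from_camera"]
m=mask(p,(5,120,180),(20,255,255),(180,180,365,272));v,u=np.nonzero(m)
w=world([[190,190],[355,190],[350,266],[194,266]],[d[190,190],d[190,355],d[266,350],d[266,194]],K,T)
print("corners",w.round(4).tolist(),"centre",w.mean(0).round(4))
delta(w.mean(0))
```

```text
corners [[0.4079, -0.1263, 0.0828], [0.4442, -0.0381, 0.0807], [0.5237, -0.055, 0.0113], [0.4761, -0.1733, 0.0104]] centre [ 0.463  -0.0982  0.0463]
2.5 [ 0.44685507 -0.08852191  0.13162793] tool x [-0.927  0.376 -0.001] y [0.376 0.927 0.   ] delta [-0.0185 -0.0029  0.0854]
```

Emit:
drive_tool:
  deltas:
    - [[255, 0, -0.002, 0.02, 0, 0, 0], [255, 0, -0.002, 0.036, 0, 0, 0], [255, 0, -0.002, 0.044, 0, 0, 0], [255, 0, -0.002, 0.048, 0, 0, 0], [255, 0, -0.002, 0.052, 0, 0, 0], [255, 0, -0.002, 0.056, 0, 0, 0], [255, 0, -0.002, 0.06, 0, 0, 0], [255, 0, -0.002, 0.064, 0, 0, 0], [255, 0, -0.002, 0.068, 0, 0, 0], [255, 0, -0.002, 0.072, 0, 0, 0], [255, 0, -0.002, 0.074, 0, 0, 0], [255, 0, -0.002, 0.074, 0, 0, 0]]

```text
clock: 4.0
tcp_pos: [0.4455, -0.0907, 0.0571]
orientation: [-0.0, 0.192, 0.981, 0.0]
wrist_force: [-1.9, 1.3, 6.6]
finger_gap: -0.0001
grip_force: 2.7
```

Emit:
drive_tool:
  deltas:
    - [[255, 0, 0, 0.002, 0, 0, 0], [255, 0, 0, 0.004, 0, 0, 0], [255, 0, 0, 0.005, 0, 0, 0], [255, 0, 0, 0.005, 0, 0, 0]]

```text
clock: 4.5
tcp_pos: [0.4446, -0.0904, 0.0519]
orientation: [-0.001, 0.192, 0.981, 0.0]
wrist_force: [-4.5, 0.4, 5.3]
finger_gap: -0.0004
grip_force: 2.7
```

```bash
python3 -c "
from workcell import *
print(get_state()['wrist_force'],get_state()['tcp_pos'])"
```

```text
[-4.5401782   0.37898542  5.27915246] [ 0.4445921  -0.09037219  0.05192091]
```

Emit:
drive_tool:
  deltas:
    - [[255, 0, 0, 0.001, 0, 0, 0], [255, 0, 0, 0.002, 0, 0, 0], [255, 0, 0, 0.002, 0, 0, 0]]

```text
clock: 4.88
tcp_pos: [0.4443, -0.0902, 0.0498]
orientation: [-0.001, 0.192, 0.981, 0.0]
wrist_force: [-4.2, 1.8, 5.9]
finger_gap: 0.0001
grip_force: 2.7
```

Emit:
drive_tool:
  deltas:
    - [[255, 0, 0, 0.001, 0, 0, 0], [255, 0, 0, 0.002, 0, 0, 0], [255, 0, 0, 0.002, 0, 0, 0]]

```text
clock: 5.25
tcp_pos: [0.4443, -0.0903, 0.0477]
orientation: [-0.001, 0.192, 0.981, 0.0]
wrist_force: [-4.7, 1.5, 5.3]
finger_gap: -0.0003
grip_force: 2.6
```

Run:
```python
from workcell import *
from h import *
import cv2
p,d=read_camera("scene");cv2.imwrite("pics/s3.png",cv2.resize(p[60:260,120:380,::-1],None,fx=3,fy=3))
```

```text
(no output)
```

View pics/s3.png

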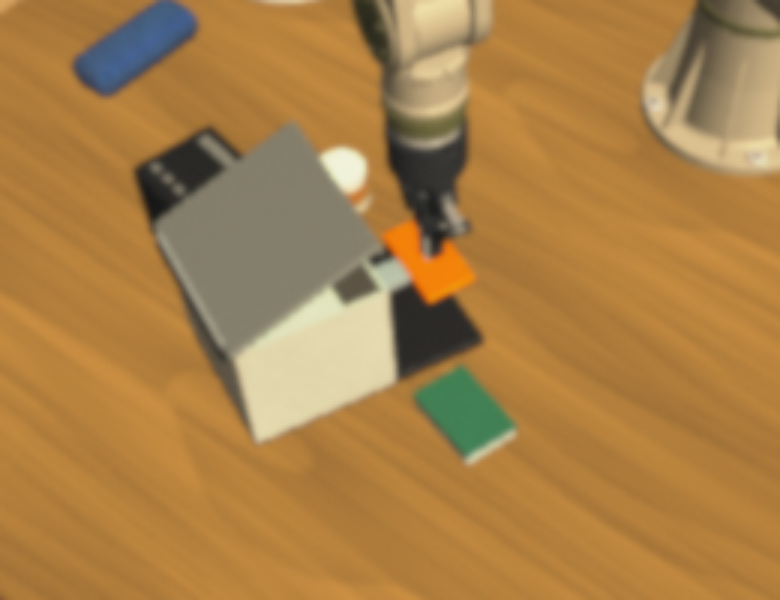

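The lid is only partly open (its front edge is around (300,125)-(380,245) in the crop) and the lever is not at its stop. I measure the lid angle from depth.

```bash
cat >> h.py <<'E'
def lid_angle():
    from workcell import read_camera,calibration
    p,d=read_camera("scene");c=calibration("scene");K,T=c["mtx"],c["world_from_camera"]
    v,u=np.mgrid[60:210,150:260];v=v.ravel();u=u.ravel();w=world(np.c_[u,v],d[v,u],K,T)
    n=np.array([-.927,.376]);s=(w[:,:2]-[.594,-.152])@n;t=(w[:,:2]-[.594,-.152])@[.376,.927]
    hs=cv2.cvtColor(p,cv2.COLOR_RGB2HSV)[v,u]
    k=(s>-.07)&(s<.075)&(abs(t)<.07)&(w[:,2]>.16 )
    a=np.arctan2(w[k,2]-.158,s[k]+.079);print("n",k.sum(),"angle pct",np.percentile(a,[10,50,75,90]).round(3),"max z",w[k,2].max().round(3))
    m=mask(p,(4,170,120),(16,255,255),(235,115,290,170));b,a_=np.nonzero(m);q=world(np.c_[a_,b],d[b,a_],K,T)
    sp=(q[:,:2]-[.594,-.152])@n;e=np.polyfit(sp,q[:,2],1);print("pad slope",e[0].round(3),"z at .162",np.polyval(e,.162).round(4))
E
python3 -c "
from h import *
lid_angle()"
```

```text
n 2255 angle pct [0.308 0.365 0.378 0.39 ] max z 0.219
pad slope -0.743 z at .162 0.0544
```

Run:
```python
from workcell import *
from h import *
p,d,K,T=load("scene")
for z in(.05,.06,.07,.08):
    w=plane([264.3,145],z,K,T)[0];print(z,w.round(3),"s",((w[:2]-[.594,-.152])@[-.927,.376]).round(4))
p,d=read_camera("wrist");c=calibration("wrist");cv2.imwrite("pics/w3.png",p[:,:,::-1])
K,T=c["mtx"],c["world_from_camera"]
for u in(200,215,230,250,310,330,345):
    print(u,[ (r,*world([u,r],d[r,u],K,T)[0].round(3).tolist()) for r in (190,205,220,235,250,262)])
```

```text
0.05 [ 0.433 -0.097  0.05 ] s 0.1705
0.06 [ 0.439 -0.091  0.06 ] s 0.1666
0.07 [ 0.446 -0.085  0.07 ] s 0.1626
0.08 [ 0.452 -0.079  0.08 ] s 0.1587
200 [(190, 0.408, -0.123, -0.001), (205, 0.414, -0.124, 0.01), (220, 0.422, -0.127, 0.012), (235, 0.415, -0.111, 0.069), (250, 0.421, -0.114, 0.07), (262, 0.425, -0.116, 0.07)]
215 [(190, 0.411, -0.115, 0.0), (205, 0.417, -0.116, 0.011), (220, 0.425, -0.119, 0.011), (235, 0.417, -0.106, 0.07), (250, 0.423, -0.108, 0.069), (262, 0.428, -0.11, 0.07)]
230 [(190, 0.414, -0.107, -0.002), (205, 0.42, -0.108, 0.011), (220, 0.428, -0.112, 0.011), (235, 0.419, -0.1, 0.071), (250, 0.425, -0.103, 0.069), (262, 0.431, -0.105, 0.068)]
250 [(190, 0.419, -0.096, -0.001), (205, 0.424, -0.098, 0.011), (220, 0.432, -0.101, 0.011), (235, 0.422, -0.092, 0.071), (250, 0.428, -0.095, 0.069), (262, 0.433, -0.097, 0.07)]
310 [(190, 0.432, -0.064, -0.002), (205, 0.437, -0.067, 0.01), (220, 0.445, -0.07, 0.011), (235, 0.431, -0.07, 0.071), (250, 0.437, -0.073, 0.07), (262, 0.442, -0.075, 0.07)]
330 [(190, 0.436, -0.054, 0.0), (205, 0.441, -0.057, 0.011), (220, 0.379, -0.063, 0.212), (235, 0.434, -0.063, 0.07), (250, 0.441, -0.065, 0.069), (262, 0.445, -0.067, 0.07)]
345 [(190, 0.44, -0.046, -0.002), (205, 0.444, -0.049, 0.01), (220, 0.452, -0.052, 0.011), (235, 0.437, -0.058, 0.07), (250, 0.443, -0.06, 0.069), (262, 0.448, -0.061, 0.069)]
```

View pics/w3.png

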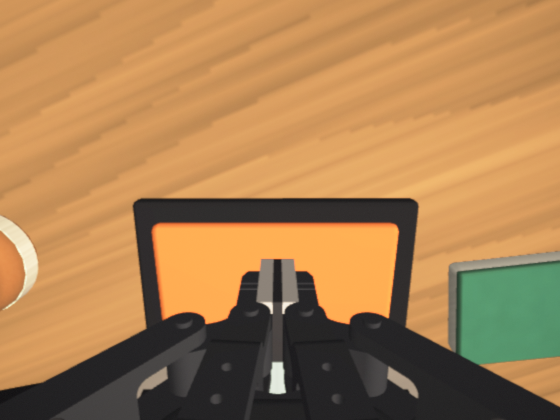

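Run:
```python
from workcell import *
from h import *
s=get_state();print(s["tcp_pos"],s["finger_gap"],s["wrist_force"])
p,d=read_camera("wrist");c=calibration("wrist");K,T=c["mtx"],c["world_from_camera"]
print("cam",T.round(3).tolist())
for r in range(252,312,6):print(r,*[(p[r,u].tolist(),world([u,r],d[r,u],K,T)[0].round(3).tolist()) for u in(268,290)])
```

```text
[ 0.44429278 -0.09025314  0.04780686] -0.00017503941834339586 [-4.17803614  1.39749208  6.2205456 ]
cam [[0.377, -0.889, -0.259, 0.379], [0.926, 0.362, 0.105, -0.063], [0.0, -0.279, 0.96, 0.212], [0.0, 0.0, 0.0, 1.0]]
252 ([255, 175, 84], [0.432, -0.089, 0.07]) ([255, 176, 84], [0.435, -0.081, 0.069])
258 ([253, 161, 91], [0.434, -0.09, 0.069]) ([253, 160, 91], [0.438, -0.082, 0.07])
264 ([141, 131, 122], [0.433, -0.089, 0.08]) ([141, 132, 122], [0.436, -0.081, 0.078])
270 ([141, 131, 121], [0.433, -0.089, 0.083]) ([141, 131, 121], [0.436, -0.082, 0.083])
276 ([141, 131, 121], [0.434, -0.089, 0.088]) ([140, 130, 120], [0.436, -0.081, 0.09])
282 ([140, 131, 121], [0.433, -0.089, 0.094]) ([141, 131, 121], [0.436, -0.082, 0.093])
288 ([141, 131, 121], [0.433, -0.089, 0.099]) ([141, 131, 121], [0.436, -0.082, 0.098])
294 ([141, 131, 121], [0.433, -0.089, 0.102]) ([141, 132, 122], [0.436, -0.082, 0.101])
300 ([142, 132, 122], [0.433, -0.089, 0.106]) ([142, 133, 122], [0.436, -0.082, 0.105])
306 ([221, 208, 190], [0.435, -0.089, 0.106]) ([40, 37, 40], [0.435, -0.082, 0.112])
```

The actual fingertips sit about 22 mm above the reported TCP: the wrist depth puts the tip at about z 0.073 on a pad at z 0.070, while the TCP reads 0.048. From the lid angle, about 20 mm of travel is left, so I continue slowly, guided by force and lid angle.

Emit:
drive_tool:
  deltas:
    - [[255, 0, 0, 0.002, 0, 0, 0], [255, 0, 0, 0.004, 0, 0, 0], [255, 0, 0, 0.006, 0, 0, 0], [255, 0, 0, 0.008, 0, 0, 0], [255, 0, 0, 0.01, 0, 0, 0], [255, 0, 0, 0.012, 0, 0, 0], [255, 0, 0, 0.014, 0, 0, 0], [255, 0, 0, 0.016, 0, 0, 0], [255, 0, 0, 0.016, 0, 0, 0]]

```text
clock: 6.58
tcp_pos: [0.4452, -0.0906, 0.0316]
orientation: [-0.001, 0.192, 0.981, 0.0]
wrist_force: [-3.1, 1.8, 3.4]
finger_gap: 0.0001
grip_force: 2.0
```

```bash
python3 -c "
from h import *
lid_angle()"
```

```text
n 1666 angle pct [1.033 1.056 1.065 1.077] max z 0.298
pad slope -1.493 z at .162 0.0389
```

Emit:
drive_tool:
  deltas:
    - [[255, 0, 0, 0.001, 0, 0, 0], [255, 0, 0, 0.002, 0, 0, 0], [255, 0, 0, 0.003, 0, 0, 0], [255, 0, 0, 0.003, 0, 0, 0]]

```text
clock: 7.12
tcp_pos: [0.4457, -0.0908, 0.029]
orientation: [0.0, 0.192, 0.981, 0.0]
wrist_force: [-5.8, 2.5, 6.6]
finger_gap: -0.0001
grip_force: 3.7
```

```bash
python3 -c "
from h import *
lid_angle()"
```

```text
n 1440 angle pct [1.147 1.169 1.178 1.188] max z 0.305
pad slope -1.872 z at .162 0.035
```

Emit:
drive_tool:
  deltas:
    - [[255, 0, 0, 0.001, 0, 0, 0], [255, 0, 0, 0.001, 0, 0, 0], [255, 0, 0, 0.001, 0, 0, 0], [255, 0, 0, 0.001, 0, 0, 0], [255, 0, 0, 0.001, 0, 0, 0], [255, 0, 0, 0.001, 0, 0, 0], [255, 0, 0, 0.001, 0, 0, 0], [255, 0, 0, 0.001, 0, 0, 0], [255, 0, 0, 0.001, 0, 0, 0], [255, 0, 0, 0.001, 0, 0, 0], [255, 0, 0, 0.001, 0, 0, 0], [255, 0, 0, 0.001, 0, 0, 0]]

```text
clock: 8.68
tcp_pos: [0.4457, -0.0908, 0.0285]
orientation: [0.0, 0.192, 0.981, 0.0]
wrist_force: [-6.4, 3.2, 11.2]
finger_gap: -0.0
grip_force: 6.1
```

```bash
python3 -c "
from h import *
lid_angle()"
```

```text
n 1404 angle pct [1.163 1.185 1.194 1.205] max z 0.305
pad slope -1.445 z at .162 0.0364
```

Firmly at the stop (11 N, angle unchanged). I hold for another 1.5 s.

Emit:
drive_tool:
  deltas:
    - [[255, 0, 0, 0, 0, 0, 0], [255, 0, 0, 0, 0, 0, 0], [255, 0, 0, 0, 0, 0, 0], [255, 0, 0, 0, 0, 0, 0], [255, 0, 0, 0, 0, 0, 0], [255, 0, 0, 0, 0, 0, 0], [255, 0, 0, 0, 0, 0, 0], [255, 0, 0, 0, 0, 0, 0], [255, 0, 0, 0, 0, 0, 0], [255, 0, 0, 0, 0, 0, 0], [255, 0, 0, 0, 0, 0, 0], [255, 0, 0, 0, 0, 0, 0]]

```text
clock: 10.22
tcp_pos: [0.4458, -0.0908, 0.0286]
orientation: [0.0, 0.192, 0.981, 0.0]
wrist_force: [-7.3, 2.5, 10.9]
finger_gap: -0.0
grip_force: 6.1
```

Emit:
drive_tool:
  deltas:
    - [[255, 0, 0, -0.001, 0, 0, 0], [255, 0, 0, -0.002, 0, 0, 0], [255, 0, 0, -0.004, 0, 0, 0], [255, 0, 0, -0.006, 0, 0, 0], [255, 0, 0, -0.008, 0, 0, 0], [255, 0, 0, -0.01, 0, 0, 0], [255, 0, 0, -0.012, 0, 0, 0], [255, 0, 0, -0.014, 0, 0, 0], [255, 0, 0, -0.016, 0, 0, 0], [255, 0, 0, -0.018, 0, 0, 0], [255, 0, 0, -0.02, 0, 0, 0], [255, 0, 0, -0.02, 0, 0, 0]]

```text
clock: 11.72
tcp_pos: [0.4465, -0.0911, 0.0486]
orientation: [0.001, 0.192, 0.981, -0.0]
wrist_force: [-1.8, 1.6, 6.9]
finger_gap: -0.0001
grip_force: 3.0
```

```bash
python3 -c "
from h import *
lid_angle()"
```

```text
n 2236 angle pct [0.283 0.333 0.347 0.36 ] max z 0.215
pad slope -1.792 z at .162 0.0546
```

Emit:
drive_tool:
  deltas:
    - [[255, 0, 0, -0.001, 0, 0, 0], [255, 0, 0, -0.002, 0, 0, 0], [255, 0, 0, -0.003, 0, 0, 0], [255, 0, 0, -0.004, 0, 0, 0], [255, 0, 0, -0.005, 0, 0, 0], [255, 0, 0, -0.006, 0, 0, 0], [255, 0, 0, -0.007, 0, 0, 0], [255, 0, 0, -0.008, 0, 0, 0], [255, 0, 0, -0.009, 0, 0, 0], [255, 0, 0, -0.01, 0, 0, 0], [255, 0, 0, -0.011, 0, 0, 0], [255, 0, 0, -0.012, 0, 0, 0]]

```text
clock: 13.28
tcp_pos: [0.4458, -0.0909, 0.0597]
orientation: [-0.0, 0.192, 0.981, 0.0]
wrist_force: [-1.0, 1.3, -0.6]
finger_gap: 0.0001
grip_force: 0.0
```

Emit:
drive_tool:
  deltas:
    - [[255, 0, 0, -0.001, 0, 0, 0], [255, 0, 0, -0.003, 0, 0, 0], [255, 0, 0, -0.006, 0, 0, 0], [255, 0, 0, -0.012, 0, 0, 0], [255, 0, 0, -0.03, 0, 0, 0], [255, 0, 0, -0.06, 0, 0, 0], [255, 0.03, 0, -0.1, 0, 0, 0], [255, 0.06, 0, -0.13, 0, 0, 0], [255, 0.06, 0, -0.13, 0, 0, 0], [255, 0.06, 0, -0.13, 0, 0, 0]]

```text
clock: 14.52
tcp_pos: [0.3907, -0.0685, 0.1899]
orientation: [0.001, 0.192, 0.981, -0.0]
wrist_force: [-0.3, -0.6, -0.3]
finger_gap: -0.0001
grip_force: 0.0
```

Run:
```python
from workcell import *
from h import *
lid_angle();s=get_state();print(s["clock"],s["tcp_pos"],s["wrist_force"],abs(s["qvel"]).max())
p,d=read_camera("top");cv2.imwrite("pics/t4.png",p[:,:,::-1])
q=load("top")[0];print(cv2.absdiff(p,q)[170:300,330:500].mean())
```

```text
n 36 angle pct [0.018 0.037 0.062 0.116] max z 0.161
pad slope -1.74 z at .162 0.0664
14.575 [ 0.39046016 -0.06842976  0.1893879 ] [-1.03985457  0.60119527 -1.02147988] 0.018166578014559003
0.9253092006033182
```

View pics/t4.png

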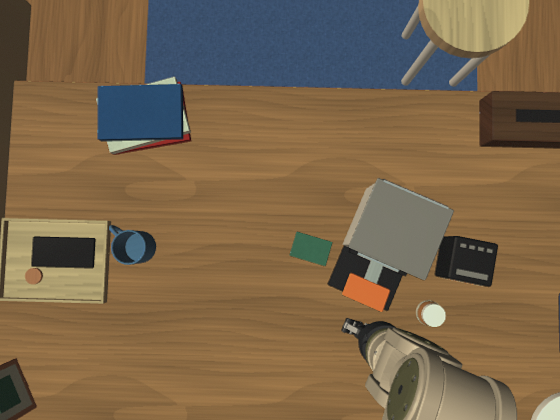

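The lid is shut at (398,230), and the bin, jar, mints and clock are at their original pixels. The hand is clear at (355,328). I hand in.

```bash
python3 -c "
from workcell import *
print(hand_in())"
```

```text
the job is handed in; nothing more can be done
None
```

I pressed the lever to its stop, held the lid fully open for about 3 s, let it down slowly until it was shut, took the hand away with nothing else moved, and handed the job in; no verdict came back.

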